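# Stand the knocked-over rinse-aid bottle back in the corner of its drip tray

## Robot

A 6-joint arm with a two-finger parallel gripper is mounted at the origin on the work surface. World frame = base frame: x ahead of the robot, y to its left, z up, the work surface at z = 0. Lengths are in m, angles in rad, forces in N, time in s.
With the tool pointing down it reaches from about 0.25 to 0.775 m from the base axis. Payload 4 kg.
Tool frame: the origin (TCP) lies at the centre of the arm's flange, where the gripper is bolted on; the fingertips stand 199 mm ahead of it and the grasp point (between the pads) lies 180 mm ahead of it (robot.tcp_to_tips is the z of the fingertips in the tool frame, in m); z points along the fingers, y is the line along which they close (so a half turn about z gives the same grasp; the last joint's range is limited). The gripper opens to 94 mm and grips with 3 to 60 N. Pads are 16 mm wide; open, the fingers measure 119 mm over their backs; the gripper's body (75 mm by 177 mm) begins 78 mm behind the grasp point.
Start: joints at [1.13, 0.087, 1.371, -0, 1.684, -0.103], TCP at [0.182, 0.519, 0.405] pointing down, gripper open.
Joint ranges: [-3.1, 3.1], [-0.76, 2.03], [0.27, 2.55], [-1.08, 4.22], [0.17, 2.65], [-2.57, 2.57]. Speed limits (rad/s): [2.79, 2.79, 3.14, 3.14, 3.14, 3.14].

## Interface

Orientations are given as [roll, pitch, yaw] about the fixed x, y, z axes, in that order (R = Rz(yaw) Ry(pitch) Rx(roll)).
In Python, from bench import robot gives the robot as it stands.
- The arm moves only by the tool play_rows, never from a script. Its arguments are lists of equal length, an entry for each row: "translation": the shift along the tool's x, y, z scaled (see below), a list of three; "twist": the turn, a rotation vector about the tool's x, y, z scaled (see below), a list of three; "gripper": the opening, from -1 (shut) to 1 (fully open). A call has 1 to 8 rows; each row shifts and turns the commanded pose from where the row before left it, along the tool's axes as they then stand; what a row does not reach is not made up. The controller multiplies each number of a shift by 0.04 m and each number of a turn by 0.1 rad. A row lasts 1/10 s, in which the tool goes at most 50 mm and 8.59 degrees, less where a joint would pass 70% of its speed; a pose out of reach is approached as far as the arm can. A call with a number of a shift or a turn outside -1 to 1 is refused whole. A call with a gripper value outside its range is refused whole. The fingers move at their own pace and stop on an object; the grip force is fixed at half the most. Time passes only in rows, so rows that do not move let the fingers close. It gives the time, the measured TCP pose, the force, the opening and the grip force at its end, in the units of the state.
- robot.get_obs(): the state, without advancing time (a new reading comes with each control period).
- robot.snapshot(name): name is "scene" or "side" or "wrist"; returns the picture (480x640x3 uint8, red, green, blue); there is no depth.
- robot.camera_model(name): a dict with "camera_matrix" (3x3 intrinsics, pixels), "rvec" (rotation vector, rad) and "tvec" (3), from world to camera coordinates, as OpenCV has them. Camera axes: x right, y down, z forward; pixel columns grow to the right and rows downward; lengths in m; the calibration is good to about 2 mm. The wrist camera is an equidistant fisheye: a pixel r from the principal point sees the ray r / f radians off the axis. A picture is of the moment at which its call begins: read the wrist's pose just before it. camera_model takes no time and is no camera call; for the wrist camera it gives the pose at the moment of the call.
- robot.close_job(): hands the job in; it is judged then, once.
Trained networks look in the newest picture that a camera, given by its name, has taken for a name from the list of things; names that differ only in an ending like _2 or _b are one class to them, and where a whole thing is asked for, a point or a joint stands for the part that bears it (a point fixed in the world has none). Each returns a list of dicts, best first, with "score" (0 to 1); they miss things now and then, are a little off and sometimes report something else, mostly with a low value. They report only what shows in the picture. A call takes as long as a camera call.
- robot.recognise(name, camera): "centre" ([x, y, z] in m, in world coordinates, good to about 4 mm: the middle of the surface that is visible of it).
- robot.spot_point(name, camera): "centre" ([x, y, z] in m, in world coordinates, good to about 4 mm: a listed point, or the origin of a listed thing).
The state is a dict: "time": time; "joint_positions": joint angles; "qvel": joint speeds; "joint_torque": joint torques, N m; "tool_pos": TCP position; "ee_rot": TCP orientation; "wrist_force": force on the tool from outside, world axes, zero at the start; "wrist_torque": the same for the moment, N m; "width": finger opening in m; "finger_force": force on a finger pad.
Only numpy, scipy, OpenCV 4.12 (cv2) and the standard library are available. Lean on these libraries where they do the work, as an engineer would, in place of code of your own. Each camera call takes 0.05 s, during which the arm holds its last target. There are 200 camera calls.

## Task

The rinse-aid bottle (white, blue cap) has been knocked over on the dishwash table. Stand it upright in the empty right-hand end of the steel drip tray, beside the red-capped detergent bottle, with its label to the front, and push it fully home in the corner, so that its back is flat against the tray's back wall and its side touches the right end wall. Set it down gently rather than dropping it, and leave the detergent bottle and everything else on the table where it is.

Things in the scene. Friction and masses are not known exactly. Their poses are not given: they have to be found in the camera images.
- rinse_mid (a point): Centre of the fallen rinse-aid bottle: rigid white plastic, rounded rectangular, 64 mm wide (own y), 50 deep (x), 126 high (z, base to cap). Straight-sided body from 63 mm below this point to 37 above; then round shoulder and blue cap, 28 mm wide. -x points out of the label, +x out of the back. Starts lying on its back, label up, cap away from the robot (give or take 30 deg), this point 25 mm up.
- rinse_label (a point): Middle of the rinse-aid bottle's front face (white label with blue bands), 25 mm from the bottle's centre along its own -x; same axes as the bottle. The bottle weighs 0.2 to 0.4 kg; its centre of mass lies on its axis, about 10 mm from its centre towards the base.
- tray: Drip tray of bent sheet steel, 3 mm thick, screwed to the table. Origin: centre of its underside, on the table top; x to its back wall (away from the robot, give or take its yaw), y to its left end, z up. Inside 84 mm (x) by 236 mm (y). Heights above the table: floor 3, back wall 50, both end walls 35, front lip 10 mm. The left end holds the detergent bottle, the right (-y) end is empty.
- tray_corner (a point): Right rear inside corner of the tray, on its floor (3 mm above the table): where the inner faces of the back wall and of the right end wall meet. Axes as the tray. A bottle standing fully home with its label to the front has its centre at x = -25, y = +32, z = +63 mm from here, label middle at x = -50 mm.
- detergent_mid (a point): Centre (half-way up) of the detergent bottle, same shape and size as the rinse-aid bottle but with a red cap and red label; it stands in the left rear corner of the tray and must stay there. Between it and the home place of the rinse-aid bottle there is about 105 mm.
- mug: White mug, 80 mm diameter, 92 mm high, standing beyond the work area. Bystander; origin at the centre of its underside.
- cutlery: Grey plastic cutlery cylinder with cutlery in it, 100 mm diameter, 135 mm high (cutlery to about 195 mm), standing on the left. Bystander; origin at the centre of its underside.
- pan: Small open steel gastronorm pan, 190 x 120 mm over the rim, 65 mm high, on the right. Bystander; origin at the centre of its underside.
- fitting: Brass pipe fitting standing on end, 37 mm diameter, 53 mm high, in the middle between the tray and the fallen bottle. Bystander; origin at the centre of its underside.

How it is judged:
By the outcome, as a careful person would: the job done as asked, in the order asked, and still so for the second after the job is handed in, with the robot touching nothing.
It also fails if it takes over 58 s, if anything falls off the work surface, if the arm or the gripper's body presses on something with over 40 N, if the wrist force passes 120 N, or if a joint passes its speed limit or range.

## Working session

There is one attempt and no reset: what is moved stays moved. The work goes in short steps, Python scripts to look and compute and a tool call to move; the robot and the scene stay as the last step left them, time stands still between calls to the robot, and variables do not carry over. Pictures are saved under pics/ and viewed, at most 10 in all, crops included, and the job is handed in when it is done.

Besides the shell and the picture viewer there is one more tool, called after "Emit:" by a JSON object that holds its "method" and its "body". play_rows: Moves the arm, as the interface text tells. Its arguments: {"type":"object","properties":{"translation":{"type":"array","items":{"type":"array","items":{"type":"number","minimum":-1,"maximum":1}}},"twist":{"type":"array","items":{"type":"array","items":{"type":"number","minimum":-1,"maximum":1}}},"gripper":{"type":"array","items":{"type":"number"}}},"required":["translation","twist","gripper"]}

```bash
mkdir -p pics; ls
cat > h.py <<'E'
from bench import robot
import numpy as np, cv2
from scipy.spatial.transform import Rotation as R
np.set_printoptions(precision=4,suppress=True)
def snap(c,f=None):
    im=robot.snapshot(c)
    if f: cv2.imwrite('pics/'+f,im[:,:,::-1])
    return im
def proj(c,P):
    m=robot.camera_model(c)
    return cv2.projectPoints(np.array(P,float).reshape(-1,3),np.array(m['rvec'],float),np.array(m['tvec'],float),np.array(m['camera_matrix'],float),None)[0].reshape(-1,2)
def ray(c,uv,z):
    m=robot.camera_model(c);K=np.array(m['camera_matrix']);Rm=cv2.Rodrigues(np.array(m['rvec'],float))[0];t=np.array(m['tvec'],float).ravel()
    o=-Rm.T@t; d=Rm.T@np.linalg.solve(K,[uv[0],uv[1],1]); return o+d*(z-o[2])/d[2]
E
python3 - <<'E'
from h import *
for c in ('scene','side'):
    snap(c,c+'0.png')
    for n in ('rinse_mid','rinse_label','tray','tray_corner','detergent_mid','fitting','pan','cutlery','mug'):
        r=robot.spot_point(n,c)
        print(c,n,[(np.array(x['centre']),round(x['score'],2)) for x in r[:2]])
o=robot.get_obs();print(o)
E
```

```text
pics
scene rinse_mid [(array([ 0.4885, -0.2302,  0.0242]), 0.66)]
scene rinse_label [(array([ 0.4945, -0.2381,  0.0516]), 0.62)]
scene tray [(array([ 0.5619,  0.2101, -0.0011]), 0.55)]
scene tray_corner [(array([ 0.6011,  0.0899, -0.0003]), 0.84)]
scene detergent_mid [(array([0.5783, 0.293 , 0.0654]), 0.96), (array([ 0.6032,  0.0899, -0.0022]), 0.2)]
scene fitting [(array([ 0.4658, -0.0023,  0.0044]), 0.76)]
scene pan [(array([ 0.5259, -0.4378, -0.0028]), 0.64), (array([ 0.4902, -0.2336,  0.0227]), 0.51)]
scene cutlery []
scene mug [(array([ 0.6983, -0.0071, -0.0006]), 0.9)]
side rinse_mid [(array([ 0.4864, -0.2349,  0.0262]), 0.61)]
side rinse_label [(array([ 0.4903, -0.2385,  0.0535]), 0.97), (array([ 0.5212,  0.4314, -0.0005]), 0.21)]
side tray [(array([ 0.5636,  0.2064, -0.0042]), 0.77), (array([ 0.4672, -0.0072, -0.0004]), 0.31)]
side tray_corner [(array([ 0.604 ,  0.09  , -0.0033]), 0.94)]
side detergent_mid [(array([0.577 , 0.29  , 0.0661]), 0.58), (array([ 0.6977, -0.0088, -0.007 ]), 0.57)]
side fitting [(array([ 0.4639, -0.0044,  0.0013]), 0.59), (array([ 0.489 , -0.2318,  0.0267]), 0.31)]
side pan []
side cutlery [(array([0.5208, 0.4304, 0.0012]), 0.81), (array([ 0.4945, -0.2344,  0.0527]), 0.57)]
side mug [(array([ 0.6962, -0.0096, -0.0046]), 0.94)]
{'time': 1.0, 'joint_positions': array([ 1.1299,  0.0872,  1.3707,  0.    ,  1.6836, -0.1031]), 'qvel': array([-0.0009, -0.0009, -0.0006, -0.0008, -0.0014,  0.0006]), 'joint_torque': array([  0.0008, -34.005 , -30.2605,   0.0719,   0.0238,  -0.    ]), 'tool_pos': array([0.1823, 0.5189, 0.4047]), 'ee_rot': array([3.1415, 0.    , 2.8039]), 'wrist_force': array([-0.3891,  1.1919,  0.5416]), 'wrist_torque': array([ 0.0278, -0.0079, -0.0152]), 'finger_force': 0.0, 'width': 0.09397274368675766}
```

View pics/scene0.png

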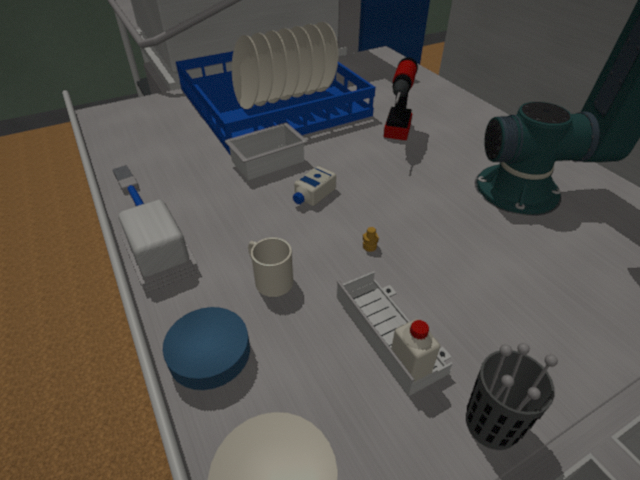

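View pics/side0.png

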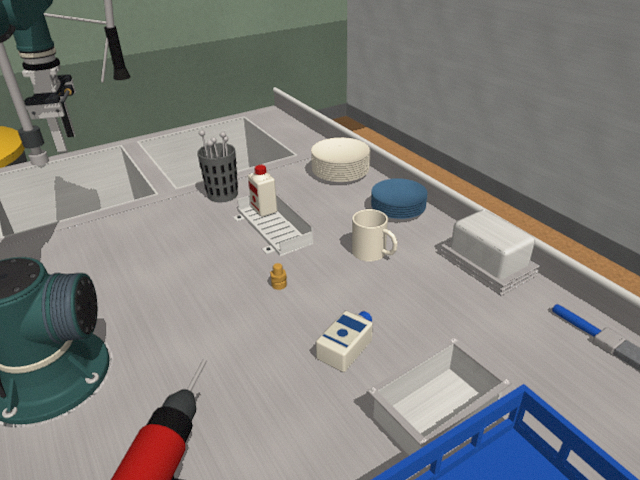

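The scene view shows the bottle at about (316,187) with its cap at (298,198). The side view shows it at (345,340) with its cap at (366,317). The tray's right end is empty and the fitting stands between the two. I'll work out the yaws from the blue cap and from the corner and detergent points.

Run:
```python
from h import *
caps=[]
for c in ('scene','side'):
    im=cv2.imread(f'pics/{c}0.png')
    hsv=cv2.cvtColor(im,cv2.COLOR_BGR2HSV)
    u,v=proj(c,[0.489,-.233,.03])[0]
    m=cv2.inRange(hsv,(100,120,50),(130,255,255))
    n,l,s,ce=cv2.connectedComponentsWithStats(m)
    for i in range(1,n):
        if np.hypot(*(ce[i]-[u,v]))<45 and s[i,4]>10: print(c,ce[i],s[i],ray(c,ce[i],.027),ray(c,ce[i],.05))
```

```text
scene [317.     175.1538] [315 174   5   3  13] [ 0.4558 -0.2737  0.027 ] [ 0.4715 -0.2447  0.05  ]
scene [309.5584 180.9221] [301 177  18   9  77] [ 0.4851 -0.2601  0.027 ] [ 0.4998 -0.2315  0.05  ]
scene [298.1771 197.7188] [293 192  11  12  96] [ 0.5429 -0.2108  0.027 ] [ 0.5557 -0.1839  0.05  ]
side [365.8939 315.5   ] [359 312  13   9  66] [ 0.5454 -0.2097  0.027 ] [ 0.5304 -0.2295  0.05  ]
side [351.0892 322.9531] [337 315  29  17 213] [ 0.5098 -0.211   0.027 ] [ 0.496  -0.2308  0.05  ]
side [342.04 332.46] [338 330  10   6  50] [ 0.4814 -0.2227  0.027 ] [ 0.4685 -0.2421  0.05  ]
side [334.8   340.175] [323 335  24  12  40] [ 0.4593 -0.2319  0.027 ] [ 0.4471 -0.251   0.05  ]
```

Emit:
{"method": "play_rows", "body": {"translation": [[0,-1,0],[0,-1,0],[0,-1,0],[0,-1,0],[0,-1,0],[0,-1,0],[0,-1,0],[0,-1,0]], "twist": [[0,0,0],[0,0,0],[0,0,0],[0,0,0],[0,0,0],[0,0,0],[0,0,0],[0,0,0]], "gripper": [1,1,1,1,1,1,1,1]}}

```text
time: 1.8
tool_pos: [0.0754, 0.2155, 0.4047]
ee_rot: [3.141, 0.0, 2.804]
wrist_force: [0.3, 0.3, 0.1]
width: 0.0939
finger_force: 0.0
```

```bash
cat >> h.py <<'E'
def tool(b,a):
    "bottle yaw b, tool lean a from vertical (lying: fingers point back to robot). columns x,y,z"
    return R.from_euler('z',b)*R.from_euler('y',a)*R.from_euler('xyz',[np.pi,0,np.pi])
def rows(p1,R1,n,p0=None,R0=None):
    o=robot.get_obs()
    if p0 is None: p0=o['tool_pos'];R0=R.from_euler('xyz',o['ee_rot'])
    p0=np.array(p0);p1=np.array(p1)
    rv=(R0.inv()*R1).as_rotvec()
    T=[];Rc=R0;pc=p0
    tw=np.round(rv/n/.1,3)
    for i in range(n):
        pt=p0+(p1-p0)*(i+1)/n
        t=np.round(Rc.inv().apply(pt-pc)/.04,2); T.append(t.tolist())
        pc=pc+Rc.apply(t*.04);Rc=Rc*R.from_rotvec(tw*.1)
    print('T',T);print('W',tw.tolist(), 'err',pc-p1,(Rc.inv()*R1).magnitude())
def st():
    o=robot.get_obs();print(round(o['time'],2),'q',o['joint_positions'],'p',o['tool_pos'],o['ee_rot'],'F',o['wrist_force'],o['wrist_torque'],o['width'],o['finger_force'])
    with open('log.txt','a') as f: f.write(repr([list(map(float,o[k])) for k in('joint_positions','tool_pos','ee_rot')])+'\n')
E
python3 - <<'E'
from h import *
st(); Rt=tool(.2,0); print(Rt.as_matrix()); rows([.36,.08,.40],Rt,8)
E
```

```text
1.8 q [ 0.9836 -0.6893  1.9492 -0.0001  1.881  -0.2501] p [0.0754 0.2155 0.4047] [3.141  0.0003 2.8045] F [0.3069 0.274  0.0549] [-0.0437  0.0098 -0.0066] 0.093932654269376 0.0
[[-0.9801 -0.1987 -0.    ]
 [-0.1987  0.9801  0.    ]
 [ 0.      0.     -1.    ]]
T [[-0.98, -0.11, 0.01], [-0.97, -0.17, 0.02], [-0.96, -0.23, 0.01], [-0.93, -0.3, 0.02], [-0.92, -0.36, 0.01], [-0.89, -0.42, 0.02], [-0.86, -0.48, 0.01], [-0.83, -0.54, 0.02]]
W [0.001, 0.001, -0.671] err [ 0.0002  0.0001 -0.0001] 0.0005681204803807374
```

Emit:
{"method": "play_rows", "body": {"translation": [[-0.98,-0.11,0.01],[-0.97,-0.17,0.02],[-0.96,-0.23,0.01],[-0.93,-0.3,0.02],[-0.92,-0.36,0.01],[-0.89,-0.42,0.02],[-0.86,-0.48,0.01],[-0.83,-0.54,0.02]], "twist": [[0,0,-0.67],[0,0,-0.67],[0,0,-0.67],[0,0,-0.67],[0,0,-0.67],[0,0,-0.67],[0,0,-0.67],[0,0,-0.67]], "gripper": [1,1,1,1,1,1,1,1]}}

```text
time: 2.6
tool_pos: [0.3567, 0.0806, 0.4002]
ee_rot: [3.141, 0.001, -2.95]
wrist_force: [-0.3, 0.4, 0.6]
width: 0.094
finger_force: 0.0
```

Run:
```python
from h import *
st(); Rt=tool(.39,.6); rows([.60,-.16,.33],Rt,8)
```

```text
2.6 q [ 0.0667 -0.3362  1.757   0.0003  1.7198 -1.6952] p [0.3567 0.0806 0.4002] [ 3.1414  0.0011 -2.9505] F [-0.26    0.3729  0.6498] [ 0.0118 -0.0273 -0.0214] 0.09403020497105778 0.0
T [[-0.6, -0.88, 0.22], [-0.6, -0.9, 0.18], [-0.59, -0.91, 0.14], [-0.57, -0.92, 0.11], [-0.56, -0.93, 0.07], [-0.54, -0.95, 0.04], [-0.52, -0.96, 0.01], [-0.5, -0.97, -0.03]]
W [0.075, 0.749, -0.241] err [ 0.      0.0002 -0.0001] 0.00030139378804520435
```

Emit:
{"method": "play_rows", "body": {"translation": [[-0.6,-0.88,0.22],[-0.6,-0.9,0.18],[-0.59,-0.91,0.14],[-0.57,-0.92,0.11],[-0.56,-0.93,0.07],[-0.54,-0.95,0.04],[-0.52,-0.96,0.01],[-0.5,-0.97,-0.03]], "twist": [[0.075,0.749,-0.241],[0.075,0.749,-0.241],[0.075,0.749,-0.241],[0.075,0.749,-0.241],[0.075,0.749,-0.241],[0.075,0.749,-0.241],[0.075,0.749,-0.241],[0.075,0.749,-0.241]], "gripper": [1,1,1,1,1,1,1,1]}}

```text
time: 3.4
tool_pos: [0.5995, -0.1603, 0.329]
ee_rot: [3.141, -0.604, -2.752]
wrist_force: [0.5, 0.2, 0.9]
width: 0.0941
finger_force: 0.0
```

```bash
cat >> h.py <<'E'
def fk(q,P):
    a1,d1,L2,a3,L3,off,d6,oz=P
    r=R.from_euler('z',q[0]); p=np.array([0,0,d1])+r.apply([a1,0,0])
    r=r*R.from_euler('y',q[1]); p=p+r.apply([0,off,L2])
    r=r*R.from_euler('y',q[2]); p=p+r.apply([a3,0,L3])
    r=r*R.from_euler('z',q[3])*R.from_euler('y',q[4]); p=p+r.apply([0,0,d6])
    r=r*R.from_euler('z',q[5]+oz); return p,r
def load(): return [eval(l) for l in open('log.txt')]+[[[1.1299,.0872,1.3707,0,1.6836,-.1031],[.1823,.5189,.4047],[3.1415,0,2.8039]]]
def fit():
    from scipy.optimize import least_squares
    D=load()
    def f(P):
        e=[]
        for q,p,w in D:
            pp,r=fk(q,P); e+=list(pp-p)+list(.3*(r.inv()*R.from_euler('xyz',w)).as_rotvec())
        return e+list(1e-3*(np.array(P)-x0))
    x0=np.array([0,.35,.35,0,.35,.057,.08,np.pi/2]);best=None
    for z in (0,np.pi/2,np.pi,-np.pi/2):
        y=x0.copy();y[7]=z;s=least_squares(f,y)
        if best is None or s.cost<best.cost:best=s
    return best.x,best.cost
E
python3 - <<'E'
from h import *
st(); P,c=fit(); print(P,c)
for q,p,w in load(): 
    a,r=fk(q,P); print(a-p,(r.inv()*R.from_euler('xyz',w)).magnitude())
for n in ('rinse_mid','rinse_label'):
    snap('wrist','w0.png'); print(n,robot.spot_point(n,'wrist'))
E
```

```text
3.4 q [-0.268   0.4368  1.1442 -0.3965  2.0278 -2.3194] p [ 0.5995 -0.1603  0.329 ] [ 3.1412 -0.6038 -2.7522] F [0.4798 0.1726 0.9193] [ 0.1593 -0.1778  0.0047] 0.09414906719013394 0.0
[0.     0.1526 0.449  0.1006 0.4998 0.0566 0.1514 1.5708] 4.3826703587195017e-08
[ 0. -0. -0.] 2.5918118900089903e-05
[ 0. -0. -0.] 2.591811889940688e-05
[-0. -0. -0.] 2.591811889989349e-05
[-0.  0.  0.] 7.833989423656678e-05
rinse_mid [{'centre': [0.4908, -0.2281, 0.0248], 'score': 0.65}]
rinse_label [{'centre': [0.488, -0.2366, 0.051], 'score': 0.97}]
```

View pics/w0.png

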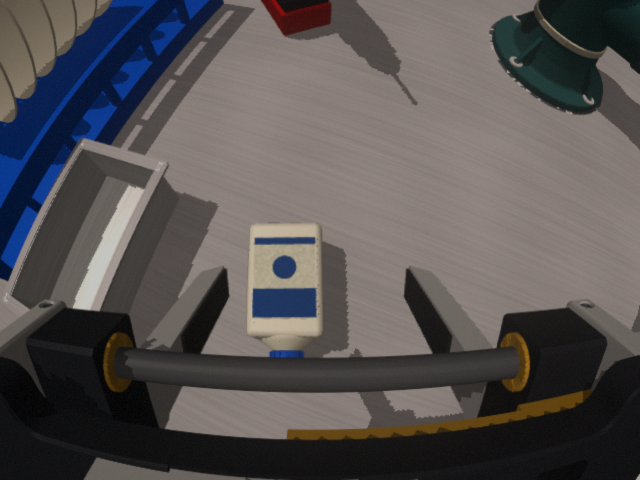

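The wrist view shows the bottle's label at about (285,275), with the axis nearly aligned with the tool and the cap at (285,353). Next I measure the bands for its pose and scan the lean angles for reachability at both ends.

```bash
cat >> h.py <<'E'
def wray(uv,z,m):
    K=np.array(m['camera_matrix']);Rm=cv2.Rodrigues(np.array(m['rvec'],float))[0];t=np.array(m['tvec'],float).ravel()
    x=(np.asarray(uv,float)-K[:2,2])/[K[0,0],K[1,1]];th=np.hypot(*x)
    d=Rm.T@np.array([*(x/th*np.sin(th)),np.cos(th)]);o=-Rm.T@t
    return o+d*(z-o[2])/d[2]
LO=np.array([-3.1,-.76,.27,-1.08,.17,-2.57]);HI=np.array([3.1,2.03,2.55,4.22,2.65,2.57])
def ik(p,r,P,q0):
    from scipy.optimize import least_squares
    f=lambda q:np.r_[fk(q,P)[0]-p,.3*(fk(q,P)[1].inv()*r).as_rotvec()]
    s=least_squares(f,np.clip(q0,LO+.01,HI-.01),bounds=(LO,HI));return s.x,np.sqrt(2*s.cost)
E
python3 - <<'E'
from h import *
m=robot.camera_model('wrist')
im=cv2.imread('pics/w0.png');hsv=cv2.cvtColor(im,cv2.COLOR_BGR2HSV)
k=cv2.inRange(hsv,(100,110,40),(130,255,255));k[:, :245]=0;k[:,325:]=0;k[:220]=0
n,l,s,ce=cv2.connectedComponentsWithStats(k)
for i in range(1,n):
    if s[i,4]>30:
        x0,y0,w,h,_=s[i];print(s[i],ce[i],wray(ce[i],.05,m))
        ys,xs=np.nonzero(l==i);W=np.array([wray((x,y),.05,m)[:2] for x,y in zip(xs,ys)])
        d,v=np.linalg.eigh(np.cov(W.T));print('  major axis deg',np.degrees(np.arctan2(*v[::-1,1])),'ext',(np.ptp((W-W.mean(0))@v,axis=0)),np.median(W,0))
for e in [(249,224),(321,223),(248,333),(323,334)]: print('corner',e,wray(e,.05,m))
P,_=fit()
B=np.array([.489,-.233,.025]);E=np.array([.5775,.122,.068])
q0=load()[2][0]
for a in np.radians([30,40,45,50,55,60]):
    for flip in (0,1):
        F=R.from_euler('z',np.pi*flip)
        for nm,c,r in(('start',B,tool(.39,a)),('end',E,tool(0,a-np.pi/2))):
            r=r*F;p=c-.18*r.apply([0,0,1]);best=min((ik(p,r,P,np.r_[q0[:3],j4,q0[4],j6]) for j4 in(0,-.8,.8,2,3) for j6 in(-1.7,1.7)),key=lambda s:s[1])
            print(int(np.degrees(a)+.5),flip,nm,best[0],round(best[1],4))
E
```

```text
[255 238  60   6 299] [284.5686 240.3244] [ 0.4479 -0.2515  0.05  ]
  major axis deg 113.36911629461466 ext [0.0048 0.0514] [ 0.4476 -0.2514]
[273 256  23  22 381] [283.9396 266.664 ] [ 0.4696 -0.2427  0.05  ]
  major axis deg 129.53252651491113 ext [0.0184 0.0187] [ 0.4695 -0.2427]
[ 253  289   63   28 1746] [283.858  302.5435] [ 0.4978 -0.2306  0.05  ]
  major axis deg 112.59296643495321 ext [0.0229 0.0518] [ 0.4978 -0.2306]
[270 351  34   7 233] [286.4335 354.0129] [ 0.5361 -0.2121  0.05  ]
  major axis deg 112.97916767259618 ext [0.005  0.0267] [ 0.5361 -0.2121]
corner (249, 224) [ 0.4459 -0.287   0.05  ]
corner (321, 223) [ 0.4212 -0.2284  0.05  ]
corner (248, 333) [ 0.5328 -0.2478  0.05  ]
corner (323, 334) [ 0.5097 -0.191   0.05  ]
30 0 start [-0.344   0.4882  1.3675 -0.3438  1.6839 -2.2744] 0.0
30 0 end [ 0.2087 -0.0938  2.2784  4.22    0.1968  0.6037] 0.0054
30 1 start [-0.344   0.4882  1.3675 -0.3438  1.6839  0.8672] 0.0
30 1 end [ 0.2087 -0.0938  2.2784  4.22    0.1968 -2.5379] 0.0054
40 0 start [-0.2987  0.5987  1.2736 -0.4351  1.8197 -2.2474] 0.0
40 0 end [ 0.1961 -0.130
[... 490 characters left out ...]
 0 end [ 0.1752 -0.1067  2.0534 -0.2293  0.5156 -1.2357] 0.0
50 1 start [-0.2633  0.7105  1.185  -0.5253  1.9513  0.9016] 0.0
50 1 end [ 0.1752 -0.1067  2.0534 -0.2293  0.5156  1.9059] 0.0
55 0 start [-0.249   0.7661  1.1434 -0.5716  2.0148 -2.2432] 0.0
55 0 end [ 0.1653 -0.0803  1.9889 -0.1599  0.6347 -1.3058] 0.0
55 1 start [-0.249   0.7661  1.1434 -0.5716  2.0148  0.8984] 0.0
55 1 end [ 0.1653 -0.0803  1.9889 -0.1599  0.6347  1.8357] 0.0
60 0 start [-0.2368  0.8211  1.1039 -0.6195  2.0765 -2.2509] 0.0
60 0 end [ 0.1559 -0.0463  1.922  -0.114   0.7508 -1.352 ] 0.0
60 1 start [-0.2368  0.8211  1.1039 -0.6195  2.0765  0.8907] 0.0
60 1 end [ 0.1559 -0.0463  1.922  -0.114   0.7508  1.7896] 0.0
```

Run:
```python
from h import *
b=.397;Rt=tool(b,np.radians(50));z=Rt.apply([0,0,1]);G=np.array([.4927,-.233,.027])
h=G-.28*z;print(h,G-.18*z);rows(h,Rt,5)
```

```text
[ 0.6905 -0.1501  0.207 ] [ 0.6199 -0.1797  0.1427]
T [[-0.7, -0.13, 0.24], [-0.72, -0.13, 0.21], [-0.73, -0.14, 0.17], [-0.73, -0.13, 0.12], [-0.74, -0.13, 0.09]]
W [0.017, 0.538, -0.011] err [-0.      0.      0.0002] 7.264192723932993e-05
```

Emit:
{"method": "play_rows", "body": {"translation": [[-0.7,-0.13,0.24],[-0.72,-0.13,0.21],[-0.73,-0.14,0.17],[-0.73,-0.13,0.12],[-0.74,-0.13,0.09],[0,0,0]], "twist": [[0.017,0.538,-0.011],[0.017,0.538,-0.011],[0.017,0.538,-0.011],[0.017,0.538,-0.011],[0.017,0.538,-0.011],[0,0,0]], "gripper": [1,1,1,1,1,1]}}

```text
time: 4.2
tool_pos: [0.6903, -0.1476, 0.2049]
ee_rot: [3.138, -0.875, -2.738]
wrist_force: [-0.3, 0.3, -1.6]
width: 0.094
finger_force: 0.0
```

Run:
```python
from h import *
st();b=.397;Rt=tool(b,np.radians(50));z=Rt.apply([0,0,1]);G=np.array([.4927,-.233,.027])
snap('wrist','w1.png');rows(G-.18*z,Rt,4)
m=robot.camera_model('wrist')
im=cv2.imread('pics/w1.png');hsv=cv2.cvtColor(im,cv2.COLOR_BGR2HSV)
k=cv2.inRange(hsv,(100,110,40),(130,255,255))
n,l,s,ce=cv2.connectedComponentsWithStats(k)
for i in range(1,n):
    if s[i,4]>30 and s[i,4]<4000 and np.hypot(*(wray(ce[i],.05,m)[:2]-G[:2]))<.08:
        ys,xs=np.nonzero(l==i);W=np.array([wray((x,y),.05,m)[:2] for x,y in zip(xs,ys)])
        d,v=np.linalg.eigh(np.cov(W.T));c=W.mean(0);u=[np.cos(b),np.sin(b)]
        print(s[i],c,np.degrees(np.arctan2(*v[::-1,1]))%180, 'lat',(c-G[:2])@[-u[1],u[0]],'ax',(c-G[:2])@u)
```

```text
4.2 q [-0.1983  0.7929  0.9103 -0.5405  2.1468 -2.3008] p [ 0.6903 -0.1476  0.2049] [ 3.1378 -0.8751 -2.7379] F [-0.312   0.2559 -1.5681] [ 0.1964 -0.307  -0.0503] 0.09399492979157295 0.0
T [[-0.0, -0.01, 0.63], [-0.01, -0.01, 0.63], [-0.0, -0.01, 0.63], [-0.01, -0.02, 0.63]]
W [-0.006, 0.001, 0.004] err [ 0.0002 -0.0001  0.0001] 0.00026214335927285815
[280 168  68   4 268] [ 0.447  -0.2547] 112.59945301194973 lat -0.0023472908911315836 ax -0.05052079912822708
[300 183  27  20 408] [ 0.4683 -0.2457] 83.66650866436737 lat -0.002310304609702234 ax -0.02745386325587383
[ 274  213   79   28 2134] [ 0.4968 -0.2337] 112.63398657572246 lat -0.002216410610122595 ax 0.0035071768897647995
[ 291  287   45   37 1432] [ 0.5495 -0.2112] 109.37541081304693 lat -0.0019003888742961314 ax 0.06082982017764833
```

Emit:
{"method": "play_rows", "body": {"translation": [[0,-0.02,0.63],[0,-0.02,0.63],[0,-0.02,0.63],[-0.01,-0.02,0.63],[0,0,0]], "twist": [[-0.006,0,0.004],[-0.006,0,0.004],[-0.006,0,0.004],[-0.006,0,0.004],[0,0,0]], "gripper": [1,1,1,1,1]}}

```text
time: 4.75
tool_pos: [0.6183, -0.183, 0.1466]
ee_rot: [-3.138, -0.87, -2.751]
wrist_force: [0.1, 0.4, 0.2]
width: 0.0939
finger_force: 0.0
```

Emit:
{"method": "play_rows", "body": {"translation": [[0,0,0],[0,0,0],[0,0,0],[0,0,0],[0,0,0],[0,0,0],[0,0,0],[0,0,0]], "twist": [[0,0,0],[0,0,0],[0,0,0],[0,0,0],[0,0,0],[0,0,0],[0,0,0],[0,0,0]], "gripper": [-1,-1,-1,-1,-1,-1,-1,-1]}}

```text
time: 5.55
tool_pos: [0.6213, -0.182, 0.1454]
ee_rot: [-3.137, -0.869, -2.749]
wrist_force: [2.7, 3.5, 5.5]
width: 0.064
finger_force: 30.0
```

Run:
```python
from h import *
st();o=robot.get_obs();r=R.from_euler('xyz',o['ee_rot']);print('grasp',o['tool_pos']+.18*r.apply([0,0,1]))
snap('wrist','w2.png');P,_=fit()
# refine tray: back wall etc later; mid waypoint
```

```text
5.55 q [-0.2628  0.7131  1.1692 -0.5304  1.9568 -2.2493] p [ 0.6213 -0.182   0.1454] [-3.1374 -0.8694 -2.7494] F [2.7253 3.523  5.5394] [ 0.5087  0.1074 -0.327 ] 0.06398517184567776 30.001470744609833
grasp [ 0.4945 -0.2353  0.0293]
```

View pics/w2.png

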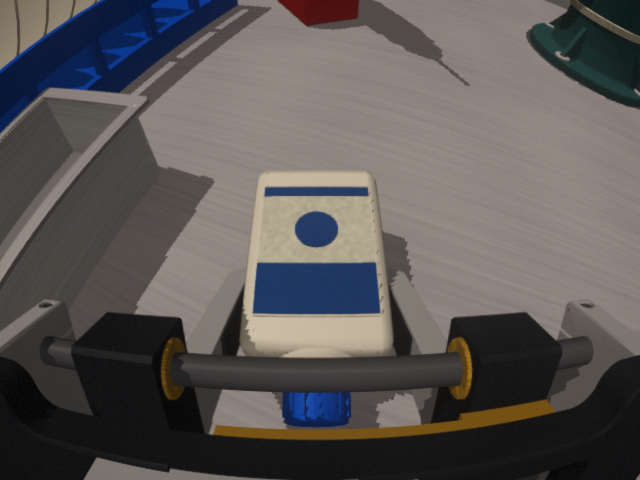

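The grasp is centred at 64 mm width, with the bottle square between the fingers. Next I store the grip transform and plan the lift, the turn and the transfer.

```bash
cat >> h.py <<'E'
import os,json
def cur(): o=robot.get_obs();return o['tool_pos'],R.from_euler('xyz',o['ee_rot'])
def save_grip():
    p,r=cur();b=robot.get_obs()['ee_rot'][2]+np.pi
    mid=np.array([.489,-.2345,.025]);Rb=R.from_euler('z',b)*R.from_euler('y',np.pi/2)
    g=p+.18*r.apply([0,0,1]);u=Rb.apply([0,0,1]);mid[:2]=g[:2]+u[:2]*((mid-g)[:2]@u[:2])
    json.dump([r.inv().apply(mid-p).tolist(),(r.inv()*Rb).as_quat().tolist()],open('grip.json','w'))
def grip():
    t,q=json.load(open('grip.json'));return np.array(t),R.from_quat(q)
def bottle(): p,r=cur();t,q=grip();return p+r.apply(t),r*q
def tcp(pb,Rb): t,q=grip();r=Rb*q.inv();return np.array(pb)-r.apply(t),r
E
python3 - <<'E'
from h import *
save_grip();print(grip()[0],bottle()[0],bottle()[1].as_matrix())
P,_=fit();p,r=cur();p=p+[0,0,.17]
rows(p,r,5)
p1,r1=tcp([.572,.130,.19],R.identity());print('tgt',p1,r1.as_euler('xyz'))
rows(p1,r1,16,p,r)
q=robot.get_obs()['joint_positions']; pv=None;rv=(r.inv()*r1).as_rotvec()
for i in range(17):
    pt=p+(p1-p)*i/16;rt=r*R.from_rotvec(rv*i/16);q,e=ik(pt,rt,P,q)
    t,g=grip();
    print(i,q,round(e,5),'' if pv is None else np.abs(q-pv).max()*10,'bot',pt+rt.apply(t));pv=q
E
```

```text
[-0.0002  0.      0.1864] [ 0.4901 -0.2371  0.025 ] [[ 0.     -0.3823  0.924 ]
 [ 0.      0.924   0.3823]
 [-1.      0.      0.    ]]
T [[0.65, -0.0, -0.55], [0.65, -0.0, -0.55], [0.65, -0.01, -0.55], [0.65, 0.0, -0.54], [0.65, -0.0, -0.55]]
W [0.0, 0.0, 0.0] err [-0.0002 -0.      0.    ] 0.0
tgt [0.4516 0.1307 0.3323] [-3.1375  0.7014 -3.1416]
T [[0.06, 0.55, 0.03], [0.07, 0.55, 0.02], [0.09, 0.55, 0.01], [0.11, 0.55, 0.0], [0.12, 0.54, -0.0], [0.14, 0.54, -0.02], [0.15, 0.54, -0.03], [0.16, 0.53, -0.04], [0.17, 0.52, -0.06], [0.18, 0.53, -0.07], [0.18, 0.51, -0.09], [0.19, 0.52, -0.11], [0.2, 0.5, -0.12], [0.19, 0.51, -0.14], [0.19, 0.49, -0.16], [0.19, 0.5, -0.18]]
W [-0.023, -0.967, 0.275] err [-0.      0.0001  0.0001] 0.00034460435010657864
0 [-0.2628  0.5704  1.0338 -0.6138  2.1912 -2.4208] 0.0  bot [ 0.4901 -0.2371  0.195 ]
1 [-0.2489  0.5134  1.0938 -0.5187  2.1307 -2.3295] 0.0 0.9510476355556519 bot [ 0.4908 -0.2127  0.1829]
2 [-0.2345  0.4559  1.1538 -0.4345  2.0637 -2.2479] 0.0 0.8419928440780317 bot [ 0.4928 -0.1883  0.172 ]
3 [-0.2194  0.398   1.2139 -0.3602  1.9912 -2.1
[... 703 characters left out ...]
08  1.6218 -0.0551  1.3925 -1.7784] 0.0 0.9261519144948149 bot [0.5385 0.0018 0.1414]
11 [-0.0349 -0.0536  1.6759 -0.041   1.298  -1.7215] 0.0 0.9447325937173767 bot [0.5454 0.0243 0.1453]
12 [ 0.0024 -0.104   1.7281 -0.0369  1.2019 -1.6592] 0.0 0.9615636787587944 bot [0.552  0.0463 0.151 ]
13 [ 0.0446 -0.1512  1.7782 -0.0452  1.1044 -1.5887] 0.0 0.9750526200720544 bot [0.5582 0.0679 0.1584]
14 [ 0.0922 -0.1945  1.8257 -0.0695  1.0062 -1.5063] 0.0 0.9818080446220745 bot [0.5637 0.0891 0.1674]
15 [ 0.1457 -0.2329  1.8701 -0.1146  0.9086 -1.4069] 0.0 0.9937244511944088 bot [0.5683 0.1098 0.178 ]
16 [ 0.205  -0.2651  1.911  -0.1873  0.8141 -1.2838] 0.0 1.2313808866374742 bot [0.572 0.13  0.19 ]
```

Emit:
{"method": "play_rows", "body": {"translation": [[0.3,0,-0.27],[0.65,0,-0.55],[0.65,0,-0.55],[0.65,0,-0.55],[0.65,0,-0.55],[0.35,0,-0.27],[0,0,0]], "twist": [[0,0,0],[0,0,0],[0,0,0],[0,0,0],[0,0,0],[0,0,0],[0,0,0]], "gripper": [-1,-1,-1,-1,-1,-1,-1]}}

```text
time: 6.3
tool_pos: [0.6208, -0.1824, 0.3179]
ee_rot: [-3.131, -0.865, -2.755]
wrist_force: [0.4, -0.0, -2.9]
width: 0.0641
finger_force: 30.0
```

Run:
```python
from h import *
st();print(bottle()[0])
p1,r1=tcp([.570,.132,.215],R.identity());rows(p1,r1,16)
```

```text
6.3 q [-0.2634  0.5666  1.0336 -0.6141  2.1895 -2.4199] p [ 0.6208 -0.1824  0.3179] [-3.131  -0.8652 -2.7545] F [ 0.3553 -0.0282 -2.9106] [ 0.3326 -0.6546  0.0197] 0.06408755484947723 29.993763864040375
[ 0.4902 -0.2378  0.1969]
T [[0.09, 0.56, 0.0], [0.1, 0.55, -0.0], [0.11, 0.55, -0.02], [0.13, 0.55, -0.03], [0.15, 0.55, -0.04], [0.15, 0.54, -0.05], [0.16, 0.53, -0.06], [0.17, 0.54, -0.08], [0.17, 0.52, -0.09], [0.18, 0.53, -0.11], [0.18, 0.51, -0.13], [0.19, 0.52, -0.14], [0.18, 0.51, -0.16], [0.18, 0.5, -0.17], [0.18, 0.5, -0.2], [0.17, 0.5, -0.2]]
W [-0.025, -0.964, 0.274] err [ 0.      0.0001 -0.    ] 0.0007257978622391282
```

Emit:
{"method": "play_rows", "body": {"translation": [[0.09,0.56,0.0],[0.1,0.55,0],[0.11,0.55,-0.02],[0.13,0.55,-0.03],[0.15,0.55,-0.04],[0.15,0.54,-0.05],[0.16,0.53,-0.06],[0.17,0.54,-0.08]], "twist": [[-0.025,-0.964,0.274],[-0.025,-0.964,0.274],[-0.025,-0.964,0.274],[-0.025,-0.964,0.274],[-0.025,-0.964,0.274],[-0.025,-0.964,0.274],[-0.025,-0.964,0.274],[-0.025,-0.964,0.274]], "gripper": [-1,-1,-1,-1,-1,-1,-1,-1]}}

```text
time: 7.1
tool_pos: [0.534, -0.0237, 0.3322]
ee_rot: [-3.059, -0.088, -2.954]
wrist_force: [0.6, 0.7, -1.9]
width: 0.0639
finger_force: 30.0
```

Emit:
{"method": "play_rows", "body": {"translation": [[0.17,0.52,-0.09],[0.18,0.53,-0.11],[0.18,0.51,-0.13],[0.19,0.52,-0.14],[0.18,0.51,-0.16],[0.18,0.5,-0.17],[0.18,0.5,-0.2],[0.17,0.5,-0.2]], "twist": [[-0.025,-0.964,0.274],[-0.025,-0.964,0.274],[-0.025,-0.964,0.274],[-0.025,-0.964,0.274],[-0.025,-0.964,0.274],[-0.025,-0.964,0.274],[-0.025,-0.964,0.274],[-0.025,-0.964,0.274]], "gripper": [-1,-1,-1,-1,-1,-1,-1,-1]}}

```text
time: 7.9
tool_pos: [0.4483, 0.1333, 0.3521]
ee_rot: [-3.14, 0.692, 3.139]
wrist_force: [0.9, -0.5, -2.8]
width: 0.064
finger_force: 30.0
```

Run:
```python
from h import *
st();b=bottle();print(b[0],b[1].as_rotvec())
for c in('scene','side','wrist'):
    im=snap(c)
    for n in('rinse_mid','rinse_label','tray','tray_corner','detergent_mid'):
        r=robot.spot_point(n,c);print(c,n,[(np.array(x['centre']),round(x['score'],2)) for x in r[:1]])
    if c!='wrist':
        u,v=proj(c,[.58,.15,.1])[0].astype(int);cr=im[max(0,v-75):v+75,max(0,u-100):u+100]
        print(c,max(0,u-100),max(0,v-75));cv2.imwrite(f'pics/{c}1.png',cv2.resize(cr[:,:,::-1],None,fx=4,fy=4,interpolation=cv2.INTER_CUBIC))
```

```text
7.9 q [ 0.2125 -0.2813  1.8813 -0.1809  0.8693 -1.2865] p [0.4483 0.1333 0.3521] [-3.1404  0.6921  3.1389] F [ 0.8893 -0.4616 -2.8012] [ 0.0415  0.5681 -0.0128] 0.06395873576020938 29.992437064647675
[0.5674 0.1328 0.2087] [ 0.0022  0.0094 -0.0008]
scene rinse_mid [(array([0.5657, 0.1343, 0.2076]), 0.72)]
scene rinse_label []
scene tray [(array([ 0.5628,  0.2095, -0.0007]), 0.7)]
scene tray_corner [(array([0.601 , 0.0928, 0.0022]), 0.91)]
scene detergent_mid [(array([0.5808, 0.291 , 0.065 ]), 0.91)]
scene 268 204
side rinse_mid [(array([0.5685, 0.13  , 0.2121]), 0.64)]
side rinse_label [(array([0.5457, 0.1277, 0.2159]), 0.74)]
side tray [(array([ 0.565 ,  0.2101, -0.0033]), 0.93)]
side tray_corner []
side detergent_mid [(array([0.5759, 0.2905, 0.063 ]), 0.61)]
side 189 124
wrist rinse_mid [(array([0.5662, 0.1359, 0.2146]), 0.93)]
wrist rinse_label [(array([0.5441, 0.1309, 0.214 ]), 0.8)]
wrist tray [(array([0.5617, 0.2088, 0.    ]), 0.88)]
wrist tray_corner [(array([0.6045, 0.0873, 0.0045]), 0.79)]
wrist detergent_mid [(array([0.5758, 0.2932, 0.0685]), 0.92)]
```

View pics/side1.png

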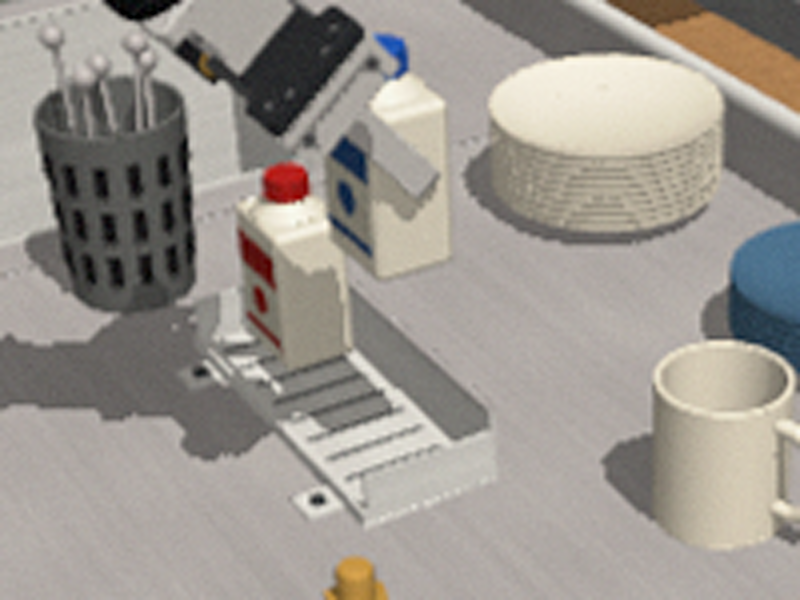

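View pics/scene1.png

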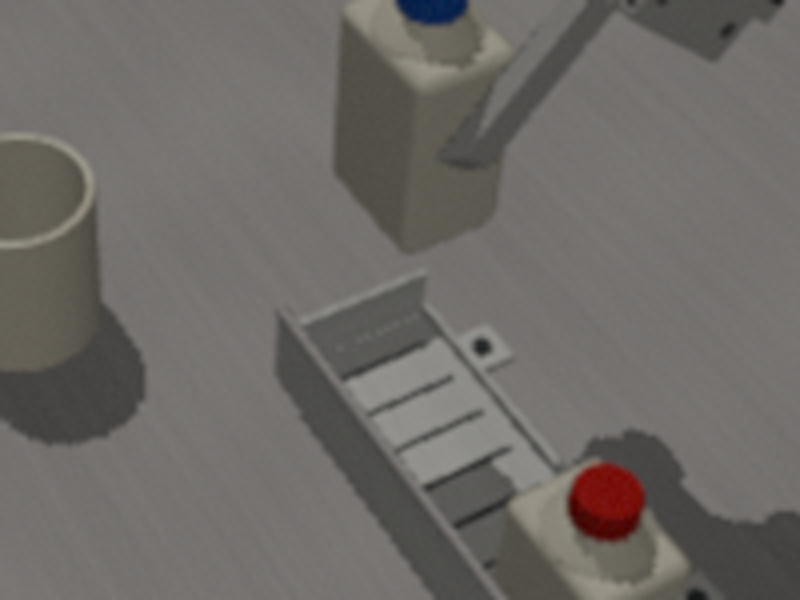

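The side and scene crops show the bottle hanging upright with its label to the front. They also show the tray's back wall top edge, at (488,410) to (352,290) in the side crop and (283,310) to (500,595) in the scene crop. I'll work out the tray yaw from those.

Run:
```python
from h import *
def pr(c,o,pts,z):
    Q=[ray(c,(o[0]+x/4,o[1]+y/4),z) for x,y in pts];d=Q[1]-Q[0]
    print(c,*Q,np.degrees(np.arctan2(d[1],d[0])))
S=(189,124);C=(268,204)
pr('scene',C,[(283,310),(500,595)],.05)
pr('side',S,[(488,410),(352,290)],.05)
pr('side',S,[(368,522),(493,478)],0)
pr('scene',C,[(305,322),(425,273)],.035)
pr('scene',C,[(428,305),(560,468)],.010)
# overlay of candidate: predicted corners
from itertools import product
D=np.array([-.025,.204])
d=np.mean([[.5783,.293],[.577,.290],[.5808,.291],[.5759,.2905],[.5758,.2932]],0);c=np.mean([[.6011,.0899],[.604,.090],[.601,.0928],[.6045,.0873]],0);t=np.mean([[.5619,.2101],[.5636,.2064],[.5628,.2095],[.565,.2101],[.5617,.2088]],0)
print(d,c,t)
from scipy.optimize import least_squares
f=lambda x:np.r_[*[x[:2]+R.from_euler('z',x[2]).apply([*l,0])[:2]-o for l,o in (((0,0),t),((-.042+.084-.025,.086),d),((.042,-.118),c))]]
s=least_squares(f,[*t,0]).x;print('tray',s,np.degrees(s[2]));print('corner',s[:2]+R.from_euler('z',s[2]).apply([.042,-.118,0])[:2])
```

```text
scene [0.6058 0.0919 0.05  ] [0.6066 0.2738 0.05  ] 89.73568499936475
side [0.6012 0.0889 0.05  ] [0.6009 0.2593 0.05  ] 90.09815538510858
side [0.519  0.0918 0.    ] [0.6032 0.0897 0.    ] -1.4313168945551955
scene [0.593  0.0927 0.035 ] [0.5222 0.0938 0.035 ] 179.11971384022064
scene [0.5187 0.0952 0.01  ] [0.5215 0.2118 0.01  ] 88.63238856713821
[0.5776 0.2915] [0.6026 0.09  ] [0.563 0.209]
tray [ 0.5614  0.2075 -0.0013] -0.07713210523331317
corner [0.6033 0.0895]
```

Run:
```python
from h import *
p1,r1=tcp([.571,.1285,.090],R.identity());rows(p1,r1,7)
```

```text
T [[0.28, -0.01, 0.34], [0.28, -0.02, 0.34], [0.28, -0.01, 0.34], [0.28, -0.01, 0.34], [0.28, -0.01, 0.34], [0.28, -0.02, 0.34], [0.29, -0.01, 0.34]]
W [0.003, -0.009, -0.001] err [-0.0001 -0.     -0.0002] 0.00030036278244948745
```

Emit:
{"method": "play_rows", "body": {"translation": [[0.28,-0.015,0.34],[0.28,-0.015,0.34],[0.28,-0.015,0.34],[0.28,-0.015,0.34],[0.28,-0.015,0.34],[0.28,-0.015,0.34],[0.28,-0.015,0.34],[0,0,0]], "twist": [[0.003,-0.009,0],[0.003,-0.009,0],[0.003,-0.009,0],[0.003,-0.009,0],[0.003,-0.009,0],[0.003,-0.009,0],[0.003,-0.009,0],[0,0,0]], "gripper": [-1,-1,-1,-1,-1,-1,-1,-1]}}

```text
time: 9.6
tool_pos: [0.4495, 0.1283, 0.2291]
ee_rot: [-3.136, 0.695, -3.142]
wrist_force: [-0.8, 0.2, -2.8]
width: 0.0641
finger_force: 30.0
```

Run:
```python
from h import *
st();b=bottle();print(b[0],b[1].as_rotvec())
p1,r1=tcp([.572,.1280,.072],R.identity());rows(p1,r1,4)
p,r=cur();print('tool units for 1mm z down',r.inv().apply([0,0,-.001])/.04,'1mm +x',r.inv().apply([.001,0,0])/.04)
snap('wrist','w3.png')
```

```text
9.6 q [ 0.1998 -0.1635  2.0484 -0.2415  0.5863 -1.214 ] p [0.4495 0.1283 0.2291] [-3.1362  0.6946 -3.1415] F [-0.8037  0.1716 -2.8057] [ 0.0269  0.6534 -0.0331] 0.06407543234041894 29.995150566101074
[0.5689 0.1274 0.086 ] [-0.001   0.0068 -0.0008]
T [[0.05, 0.0, 0.08], [0.05, 0.01, 0.08], [0.05, -0.0, 0.08], [0.05, 0.0, 0.08]]
W [-0.003, -0.017, 0.0] err [-0.     -0.0001 -0.0002] 8.046023490688164e-05
tool units for 1mm z down [0.016  0.0001 0.0192] 1mm +x [-0.0192  0.0001  0.016 ]
```

View pics/w3.png

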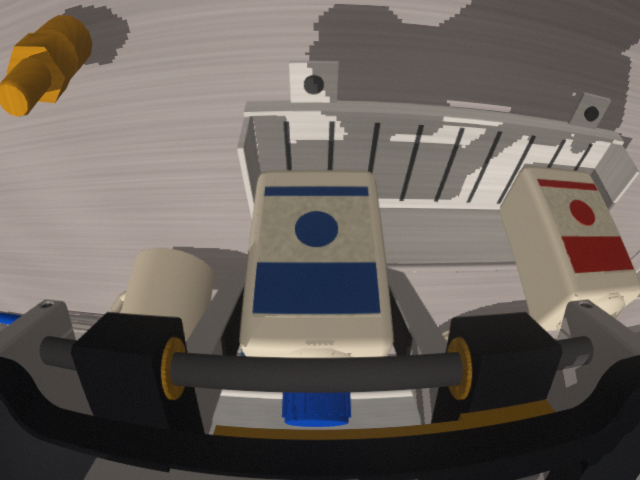

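The wrist view shows the bottle in the tray mouth, unslipped in the grip, with a small gap to the end wall (left, about (250,160)). The detergent bottle is clear. I'll lower gently from here.

Emit:
{"method": "play_rows", "body": {"translation": [[0.05,0,0.08],[0.05,0,0.08],[0.05,0,0.08],[0.05,0,0.08],[0,0,0]], "twist": [[-0.003,-0.017,0],[-0.003,-0.017,0],[-0.003,-0.017,0],[-0.003,-0.017,0],[0,0,0]], "gripper": [-1,-1,-1,-1,-1]}}

```text
time: 10.15
tool_pos: [0.4527, 0.1285, 0.2168]
ee_rot: [-3.139, 0.707, 3.141]
wrist_force: [0.0, 0.9, -2.7]
width: 0.0639
finger_force: 30.0
```

Run:
```python
from h import *
st();b=bottle();print(b[0],b[1].as_rotvec())
```

```text
10.15 q [ 0.1985 -0.1397  2.0591 -0.258   0.5399 -1.1958] p [0.4527 0.1285 0.2168] [-3.139   0.7073  3.1409] F [ 0.0117  0.926  -2.6909] [ 0.0476  0.6275 -0.0133] 0.06388488384624513 29.995096921920776
[0.574  0.128  0.0752] [ 0.0011 -0.0058  0.0003]
```

Emit:
{"method": "play_rows", "body": {"translation": [[0.02,0,0.02],[0.016,0,0.02],[0,0,0]], "twist": [[0,0,0],[0,0,0],[0,0,0]], "gripper": [-1,-1,-1]}}

```text
time: 10.45
tool_pos: [0.4529, 0.1286, 0.2152]
ee_rot: [-3.139, 0.708, 3.141]
wrist_force: [1.4, 0.2, -3.0]
width: 0.0639
finger_force: 30.0
```

Run:
```python
from h import *
st();b=bottle();print(b[0],b[1].as_rotvec())
```

```text
10.45 q [ 0.1986 -0.1371  2.0607 -0.2602  0.5348 -1.1932] p [0.4529 0.1286 0.2152] [-3.1393  0.7083  3.1407] F [ 1.4156  0.2088 -2.9812] [0.0421 0.6484 0.0205] 0.0638812724643838 29.99504953622818
[0.5743 0.1281 0.0737] [ 0.0014 -0.0069  0.0003]
```

Emit:
{"method": "play_rows", "body": {"translation": [[0.03,0,0.04],[0.03,0,0.04],[0,0,0]], "twist": [[0,0.03,0],[0,0.03,0],[0,0,0]], "gripper": [-1,-1,-1]}}

```text
time: 10.75
tool_pos: [0.453, 0.1286, 0.2108]
ee_rot: [-3.139, 0.701, 3.141]
wrist_force: [0.4, 0.3, -2.2]
width: 0.0637
finger_force: 30.0
```

Emit:
{"method": "play_rows", "body": {"translation": [[0.016,0,0.02],[0,0,0]], "twist": [[0,0,0],[0,0,0]], "gripper": [-1,-1]}}

```text
time: 10.95
tool_pos: [0.4531, 0.1286, 0.2101]
ee_rot: [-3.139, 0.702, 3.141]
wrist_force: [1.1, -0.1, -3.7]
width: 0.0639
finger_force: 30.0
```

Emit:
{"method": "play_rows", "body": {"translation": [[0.016,0,0.02],[0,0,0]], "twist": [[0,0,0],[0,0,0]], "gripper": [-1,-1]}}

```text
time: 11.15
tool_pos: [0.4531, 0.1286, 0.2091]
ee_rot: [-3.139, 0.702, 3.141]
wrist_force: [-0.0, -0.3, -1.7]
width: 0.0639
finger_force: 30.0
```

Run:
```python
from h import *
st();b=bottle();print(b[0],b[1].as_rotvec())
```

```text
11.15 q [ 0.198  -0.1264  2.0642 -0.2614  0.5266 -1.1908] p [0.4531 0.1286 0.2091] [-3.1393  0.7022  3.1407] F [-0.0105 -0.3316 -1.6771] [ 0.0075  0.5881 -0.0137] 0.06391933169530362 29.994970858097076
[0.5737 0.1281 0.0669] [ 0.0014 -0.0008  0.0003]
```

Emit:
{"method": "play_rows", "body": {"translation": [[0.016,0,0.02],[0,0,0]], "twist": [[0,0,0],[0,0,0]], "gripper": [-1,-1]}}

```text
time: 11.35
tool_pos: [0.4533, 0.1286, 0.2082]
ee_rot: [-3.139, 0.703, 3.141]
wrist_force: [0.5, -0.6, -2.2]
width: 0.064
finger_force: 30.0
```

Emit:
{"method": "play_rows", "body": {"translation": [[0.016,0,0.02],[0,0,0]], "twist": [[0,0,0],[0,0,0]], "gripper": [-1,-1]}}

```text
time: 11.55
tool_pos: [0.4537, 0.1287, 0.2079]
ee_rot: [-3.14, 0.705, 3.14]
wrist_force: [0.0, -0.5, -0.3]
width: 0.0639
finger_force: 30.0
```

Emit:
{"method": "play_rows", "body": {"translation": [[0.016,0,0.02],[0,0,0]], "twist": [[0,0,0],[0,0,0]], "gripper": [-1,-1]}}

```text
time: 11.75
tool_pos: [0.4541, 0.1288, 0.2077]
ee_rot: [-3.14, 0.706, 3.14]
wrist_force: [-1.0, -0.3, 5.2]
width: 0.0638
finger_force: 30.0
```

Emit:
{"method": "play_rows", "body": {"translation": [[-0.016,0,-0.02],[-0.04,0,0.032],[0,0,0]], "twist": [[0,0,0],[0,0,0],[0,0,0]], "gripper": [-1,-1,-1]}}

```text
time: 12.05
tool_pos: [0.4558, 0.1287, 0.2079]
ee_rot: [-3.14, 0.704, 3.14]
wrist_force: [-2.4, -0.4, 4.9]
width: 0.0637
finger_force: 30.0
```

Emit:
{"method": "play_rows", "body": {"translation": [[-0.02,0,0.016],[0,0,0]], "twist": [[0,0,0],[0,0,0]], "gripper": [-1,-1]}}

```text
time: 12.25
tool_pos: [0.4567, 0.1287, 0.2079]
ee_rot: [-3.14, 0.704, 3.14]
wrist_force: [-2.0, -0.1, 6.1]
width: 0.0639
finger_force: 30.0
```

Emit:
{"method": "play_rows", "body": {"translation": [[-0.02,0,0.016],[0,0,0]], "twist": [[0,0,0],[0,0,0]], "gripper": [-1,-1]}}

```text
time: 12.45
tool_pos: [0.4577, 0.1287, 0.2079]
ee_rot: [-3.14, 0.704, 3.14]
wrist_force: [-2.6, -0.3, 4.7]
width: 0.0637
finger_force: 30.0
```

Emit:
{"method": "play_rows", "body": {"translation": [[-0.02,0,0.016],[0,0,0]], "twist": [[0,0,0],[0,0,0]], "gripper": [-1,-1]}}

```text
time: 12.65
tool_pos: [0.4585, 0.1287, 0.208]
ee_rot: [-3.14, 0.703, 3.14]
wrist_force: [-6.2, -0.8, 7.6]
width: 0.0639
finger_force: 30.0
```

Emit:
{"method": "play_rows", "body": {"translation": [[-0.02,0,0.01],[0,0,0]], "twist": [[0,0,0],[0,0,0]], "gripper": [-1,-1]}}

```text
time: 12.85
tool_pos: [0.4588, 0.1288, 0.2082]
ee_rot: [-3.14, 0.702, 3.14]
wrist_force: [-11.0, 1.3, 10.6]
width: 0.064
finger_force: 30.0
```

Emit:
{"method": "play_rows", "body": {"translation": [[-0.01,-0.05,-0.008],[0,-0.05,0],[0,0,0]], "twist": [[0,0,0],[0,0,0],[0,0,0]], "gripper": [-1,-1,-1]}}

```text
time: 13.15
tool_pos: [0.4587, 0.1258, 0.2082]
ee_rot: [3.139, 0.702, 3.138]
wrist_force: [-8.7, 8.0, 7.4]
width: 0.0636
finger_force: 30.0
```

Emit:
{"method": "play_rows", "body": {"translation": [[0,-0.025,0],[0,0,0]], "twist": [[0,0,0],[0,0,0]], "gripper": [-1,-1]}}

```text
time: 13.35
tool_pos: [0.4587, 0.1251, 0.2082]
ee_rot: [3.139, 0.702, 3.138]
wrist_force: [-8.6, 6.4, 7.3]
width: 0.0639
finger_force: 30.0
```

Emit:
{"method": "play_rows", "body": {"translation": [[0,-0.025,0],[0,0,0]], "twist": [[0,0,0],[0,0,0]], "gripper": [-1,-1]}}

```text
time: 13.55
tool_pos: [0.4587, 0.1241, 0.2082]
ee_rot: [3.138, 0.702, 3.138]
wrist_force: [-9.7, 7.6, 7.1]
width: 0.0641
finger_force: 30.0
```

Emit:
{"method": "play_rows", "body": {"translation": [[0,-0.025,0],[0,0,0]], "twist": [[0,0,0],[0,0,0]], "gripper": [-1,-1]}}

```text
time: 13.75
tool_pos: [0.4587, 0.1236, 0.2082]
ee_rot: [3.136, 0.703, 3.137]
wrist_force: [-9.6, 11.0, 7.1]
width: 0.0638
finger_force: 30.0
```

Emit:
{"method": "play_rows", "body": {"translation": [[0,-0.025,0],[0,0,0]], "twist": [[0,0,0],[0,0,0]], "gripper": [-1,-1]}}

```text
time: 13.95
tool_pos: [0.4587, 0.1232, 0.2083]
ee_rot: [3.133, 0.703, 3.135]
wrist_force: [-9.4, 14.6, 6.4]
width: 0.0636
finger_force: 30.0
```

Run:
```python
from h import *
st();b=bottle();print(b[0],b[1].as_rotvec())
```

```text
13.95 q [ 0.1785 -0.1177  2.0586 -0.2264  0.5161 -1.2313] p [0.4587 0.1232 0.2083] [3.1333 0.7029 3.135 ] F [-9.3646 14.6332  6.4317] [2.3104 1.0275 1.2854] 0.06363401602164921 30.005502104759216
[0.5793 0.124  0.0662] [ 0.0095 -0.0015  0.0014]
```

Emit:
{"method": "play_rows", "body": {"translation": [[0,0.03,0],[0,0,0]], "twist": [[0,0,0],[0,0,0]], "gripper": [-1,-1]}}

```text
time: 14.15
tool_pos: [0.4587, 0.1237, 0.2082]
ee_rot: [3.137, 0.702, 3.137]
wrist_force: [-9.3, 9.5, 7.0]
width: 0.0638
finger_force: 30.0
```

Run:
```python
from h import *
st();b=bottle();print(b[0],b[1].as_rotvec())
```

```text
14.15 q [ 0.1807 -0.1168  2.0578 -0.2328  0.5176 -1.2256] p [0.4587 0.1237 0.2082] [3.1367 0.7024 3.137 ] F [-9.3022  9.4596  7.0337] [1.5929 0.954  0.8205] 0.06384149290048437 30.003417134284973
[0.5793 0.1241 0.0661] [ 0.0069 -0.001   0.0012]
```

Emit:
{"method": "play_rows", "body": {"translation": [[0.01,0.025,-0.008],[0,0,0]], "twist": [[0,0,0],[0,0,0]], "gripper": [-1,-1]}}

```text
time: 14.35
tool_pos: [0.4586, 0.1241, 0.2081]
ee_rot: [3.139, 0.703, 3.139]
wrist_force: [-4.5, 6.9, 4.4]
width: 0.0638
finger_force: 30.0
```

Emit:
{"method": "play_rows", "body": {"translation": [[0,0,0],[0,0,0],[0,0,0],[0,0,0]], "twist": [[0,0,0],[0,0,0],[0,0,0],[0,0,0]], "gripper": [0.4,0.5,0.7,0.7]}}

```text
time: 14.75
tool_pos: [0.4587, 0.1224, 0.2074]
ee_rot: [-3.138, 0.701, 3.141]
wrist_force: [0.2, 0.4, 0.7]
width: 0.0792
finger_force: 0.0
```

Run:
```python
from h import *
st()
for c in('scene','side','wrist'):
    im=snap(c,c+'4.png')
    for n in('rinse_mid','rinse_label','detergent_mid'):
        r=robot.spot_point(n,c);print(c,n,[(np.array(x['centre']),round(x['score'],2)) for x in r[:1]])
    if c!='wrist':
        u,v=proj(c,[.58,.13,.05])[0].astype(int);u-=80;v-=60
        print(u,v);cv2.imwrite(f'pics/{c}4c.png',cv2.resize(im[v:v+120,u:u+160,::-1],None,fx=5,fy=5,interpolation=cv2.INTER_CUBIC))
```

```text
14.75 q [ 0.1794 -0.1158  2.0586 -0.2417  0.5189 -1.2215] p [0.4587 0.1224 0.2074] [-3.1385  0.701   3.1407] F [0.2283 0.3531 0.7448] [0.0416 0.3144 0.0497] 0.07918570062543355 0.0
scene rinse_mid [(array([0.5801, 0.1267, 0.064 ]), 0.65)]
scene rinse_label [(array([0.5577, 0.1226, 0.0674]), 0.77)]
scene detergent_mid [(array([0.5781, 0.2938, 0.0654]), 0.89)]
280 229
side rinse_mid [(array([0.5764, 0.1232, 0.0669]), 0.9)]
side rinse_label [(array([0.5577, 0.1248, 0.0687]), 0.68)]
side detergent_mid []
214 161
wrist rinse_mid [(array([0.5754, 0.1295, 0.0667]), 0.9)]
wrist rinse_label [(array([0.5546, 0.1213, 0.0653]), 0.92)]
wrist detergent_mid [(array([0.5758, 0.2926, 0.0668]), 0.73)]
```

View pics/scene4c.png

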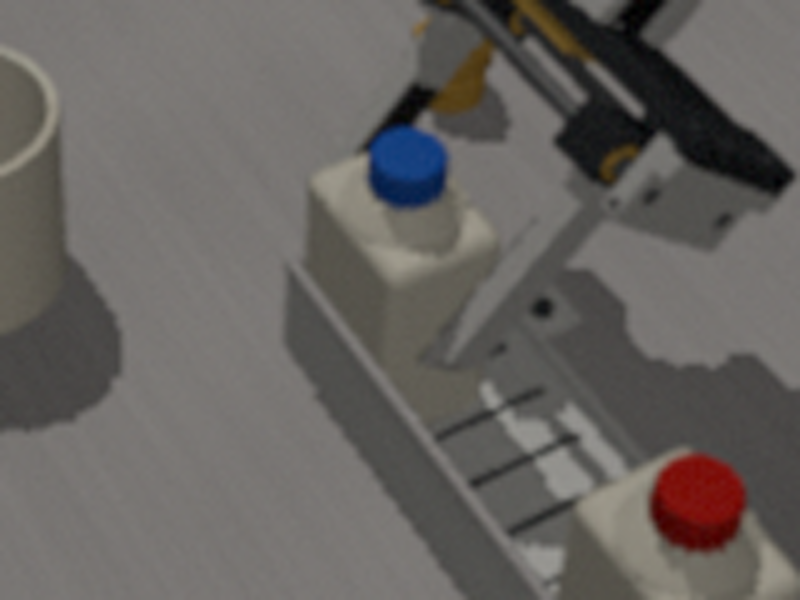

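The scene crop shows the bottle upright in the corner, flush along the back wall as far as the pixels show. To make sure it's seated, I'll straddle the bottle and end wall with the open fingers, low down, and press it lightly towards the end wall.

Emit:
{"method": "play_rows", "body": {"translation": [[0,0,0],[0,0,0],[0.13,0,0.096],[0.13,0,0.096],[0.13,0,0.096],[0.13,0,0.096],[0,0,0]], "twist": [[0,0,0],[0,0,0],[0,0,0],[0,0,0],[0,0,0],[0,0,0],[0,0,0]], "gripper": [1,1,1,1,1,1,1]}}

```text
time: 16.05
tool_pos: [0.452, 0.1226, 0.1811]
ee_rot: [-3.138, 0.699, 3.141]
wrist_force: [-0.5, -1.1, -0.5]
width: 0.0941
finger_force: 0.0
```

Emit:
{"method": "play_rows", "body": {"translation": [[0,-0.1,0],[0,-0.1,0],[0,-0.1,0],[0,0,0]], "twist": [[0,0,0],[0,0,0],[0,0,0],[0,0,0]], "gripper": [1,1,1,1]}}

```text
time: 16.45
tool_pos: [0.453, 0.1102, 0.1832]
ee_rot: [-3.14, 0.703, 3.139]
wrist_force: [0.7, 0.9, 0.8]
width: 0.0941
finger_force: 0.0
```

Emit:
{"method": "play_rows", "body": {"translation": [[0,-0.025,0],[0,0,0]], "twist": [[0,0,0],[0,0,0]], "gripper": [1,1]}}

```text
time: 16.65
tool_pos: [0.453, 0.1098, 0.1832]
ee_rot: [-3.14, 0.703, 3.14]
wrist_force: [0.1, 0.5, 0.4]
width: 0.094
finger_force: 0.4
```

Run:
```python
from h import *
st();p,r=cur();print('G',p+.18*r.apply([0,0,1]))
```

```text
16.65 q [ 0.1481 -0.0988  2.1016 -0.2264  0.4511 -1.252 ] p [0.453  0.1098 0.1832] [-3.1401  0.7034  3.1402] F [0.1451 0.4536 0.4274] [0.1323 0.2616 0.0636] 0.0939749375373544 0.4216344840824604
G [0.5694 0.1094 0.0459]
```

Emit:
{"method": "play_rows", "body": {"translation": [[0,-0.025,0],[0,0,0]], "twist": [[0,0,0],[0,0,0]], "gripper": [1,1]}}

```text
time: 16.85
tool_pos: [0.453, 0.1094, 0.1832]
ee_rot: [3.142, 0.704, 3.14]
wrist_force: [-0.1, 4.3, 0.6]
width: 0.0938
finger_force: 2.5
```

Emit:
{"method": "play_rows", "body": {"translation": [[0,-0.025,0],[0,0,0]], "twist": [[0,0,0],[0,0,0]], "gripper": [1,1]}}

```text
time: 17.05
tool_pos: [0.453, 0.1091, 0.1834]
ee_rot: [3.14, 0.705, 3.139]
wrist_force: [0.2, 8.2, -0.2]
width: 0.0941
finger_force: 4.3
```

Emit:
{"method": "play_rows", "body": {"translation": [[0,-0.025,0],[0,0,0]], "twist": [[0,0,0],[0,0,0]], "gripper": [1,1]}}

```text
time: 17.25
tool_pos: [0.453, 0.1087, 0.1834]
ee_rot: [3.138, 0.705, 3.139]
wrist_force: [0.5, 11.6, -0.5]
width: 0.0938
finger_force: 6.1
```

The end wall contact is firm. Now I back off, retreat and close the fingers, then press the label face lightly towards the back wall.

Emit:
{"method": "play_rows", "body": {"translation": [[0,0.15,0],[0,0.15,0],[0,0,-0.5],[0,0,-0.5],[0,0,-0.5],[0,0,-0.5],[0,0,0],[0,0,0]], "twist": [[0,0,0],[0,0,0],[0,0,0],[0,0,0],[0,0,0],[0,0,0],[0,0,0],[0,0,0]], "gripper": [1,1,1,1,1,1,-1,-1]}}

```text
time: 18.05
tool_pos: [0.4012, 0.1189, 0.244]
ee_rot: [-3.139, 0.703, 3.141]
wrist_force: [0.1, -1.0, 0.2]
width: 0.0816
finger_force: 0.0
```

Emit:
{"method": "play_rows", "body": {"translation": [[0,0,0],[0,0,0],[0,0,0],[0,0,0],[0,0,0],[0,0,0],[0,0,0]], "twist": [[0,0,0],[0,0,0],[0,0,0],[0,0,0],[0,0,0],[0,0,0],[0,0,0]], "gripper": [-1,-1,-1,-1,-1,-1,-1]}}

```text
time: 18.75
tool_pos: [0.4012, 0.119, 0.2439]
ee_rot: [-3.139, 0.702, 3.141]
wrist_force: [0.1, -0.2, 0.7]
width: 0.0252
finger_force: 0.0
```

Run:
```python
from h import *
st();p,r=cur();g=p+.18*r.apply([0,0,1]);print('G',g)
rows(p+np.array([.519,.122,.054])-g,tool(0,-.87),5)
```

```text
18.75 q [ 0.2005 -0.3143  2.1327 -0.2211  0.6429 -1.2382] p [0.4012 0.119  0.2439] [-3.1394  0.7024  3.1406] F [ 0.0928 -0.226   0.7206] [ 0.0369  0.3016 -0.0146] 0.02521161530700264 0.0
G [0.5175 0.1185 0.1065]
T [[0.16, 0.02, 0.21], [0.17, 0.02, 0.19], [0.18, 0.01, 0.2], [0.19, 0.02, 0.19], [0.19, 0.02, 0.18]]
W [-0.006, -0.335, -0.001] err [-0.0001  0.     -0.0002] 0.00013233932880730743
```

Emit:
{"method": "play_rows", "body": {"translation": [[0.16,0.02,0.206],[0.16,0.02,0.206],[0.16,0.02,0.206],[0.16,0.02,0.206],[0.16,0.02,0.206],[-0.19,0,0.16],[0,0,0]], "twist": [[0,0,0],[0,0,0],[0,0,0],[0,0,0],[0,0,0],[0,0,0],[0,0,0]], "gripper": [-1,-1,-1,-1,-1,-1,-1]}}

```text
time: 19.45
tool_pos: [0.4145, 0.123, 0.1919]
ee_rot: [-3.139, 0.703, 3.141]
wrist_force: [-0.2, -1.3, 0.2]
width: 0.0004
finger_force: 0.0
```

Emit:
{"method": "play_rows", "body": {"translation": [[-0.04,0,0.032],[-0.02,0,0.016],[0,0,0]], "twist": [[0,0,0],[0,0,0],[0,0,0]], "gripper": [-1,-1,-1]}}

```text
time: 19.75
tool_pos: [0.4167, 0.1229, 0.1925]
ee_rot: [-3.14, 0.704, 3.14]
wrist_force: [0.1, -0.1, 1.3]
width: 0.0004
finger_force: 0.0
```

Run:
```python
from h import *
st();p,r=cur();g=p+.18*r.apply([0,0,1]);print('G',g)
```

```text
19.75 q [ 0.2027 -0.1913  2.1576 -0.2813  0.4991 -1.1658] p [0.4167 0.1229 0.1925] [-3.1397  0.7036  3.1403] F [ 0.085  -0.1124  1.3132] [ 0.0158  0.3143 -0.0185] 0.0004110163994827273 0.0
G [0.5332 0.1224 0.0552]
```

Emit:
{"method": "play_rows", "body": {"translation": [[-0.02,0,0.016],[0,0,0]], "twist": [[0,0,0],[0,0,0]], "gripper": [-1,-1]}}

```text
time: 19.95
tool_pos: [0.4175, 0.1229, 0.1922]
ee_rot: [-3.14, 0.703, 3.14]
wrist_force: [-0.3, -0.6, -0.8]
width: 0.0003
finger_force: 0.0
```

Emit:
{"method": "play_rows", "body": {"translation": [[-0.02,0,0.016],[0,0,0]], "twist": [[0,0,0],[0,0,0]], "gripper": [-1,-1]}}

```text
time: 20.15
tool_pos: [0.4184, 0.1229, 0.1919]
ee_rot: [-3.139, 0.702, 3.141]
wrist_force: [-0.4, -0.8, 0.9]
width: 0.0004
finger_force: 0.2
```

Emit:
{"method": "play_rows", "body": {"translation": [[-0.02,0,0.016],[0,0,0]], "twist": [[0,0,0],[0,0,0]], "gripper": [-1,-1]}}

```text
time: 20.35
tool_pos: [0.4192, 0.1229, 0.1918]
ee_rot: [-3.139, 0.702, 3.141]
wrist_force: [-4.7, -0.2, 3.1]
width: 0.0006
finger_force: 2.3
```

Emit:
{"method": "play_rows", "body": {"translation": [[-0.02,0,0.016],[0,0,0]], "twist": [[0,0,0],[0,0,0]], "gripper": [-1,-1]}}

```text
time: 20.55
tool_pos: [0.4198, 0.1229, 0.1918]
ee_rot: [-3.139, 0.7, 3.141]
wrist_force: [-10.8, -0.5, 7.4]
width: 0.0004
finger_force: 5.4
```

The back is firm against the wall, so I retreat and check.

Emit:
{"method": "play_rows", "body": {"translation": [[0.19,0,-0.16],[0.19,0,-0.16],[0,0,-0.8],[0,0,-0.9],[0,0,-0.9],[0,0,0],[0,0,0]], "twist": [[0,0,0],[0,0,0],[0,0,0],[0,0,0],[0,0,0],[0,0,0],[0,0,0]], "gripper": [-1,-1,-1,-1,-1,-1,-1]}}

```text
time: 21.25
tool_pos: [0.333, 0.1232, 0.2718]
ee_rot: [-3.14, 0.705, 3.141]
wrist_force: [0.8, -1.3, -0.0]
width: 0.0003
finger_force: 0.0
```

Run:
```python
from h import *
st();ims=[]
for c in('scene','side','wrist'):
    im=snap(c)
    for n in('rinse_mid','rinse_label','detergent_mid'):
        r=robot.spot_point(n,c);print(c,n,[(np.array(x['centre']),round(x['score'],2)) for x in r[:1]])
    if c!='wrist': 
        u,v=proj(c,[.58,.14,.05])[0].astype(int);im=im[v-60:v+60,u-50:u+50];ims.append(cv2.resize(im,None,fx=4,fy=4,interpolation=cv2.INTER_CUBIC))
cv2.imwrite('pics/end.png',np.hstack(ims)[:,:,::-1])
```

```text
21.25 q [ 0.2693 -0.5305  2.2067 -0.2469  0.7942 -1.188 ] p [0.333  0.1232 0.2718] [-3.1403  0.7051  3.1406] F [ 0.7777 -1.2918 -0.0122] [0.0616 0.2903 0.0131] 0.0003411137460772974 0.0
scene rinse_mid [(array([0.5795, 0.1258, 0.0657]), 0.62)]
scene rinse_label [(array([0.5571, 0.1217, 0.0674]), 0.64)]
scene detergent_mid []
side rinse_mid [(array([0.5768, 0.1231, 0.0685]), 0.74)]
side rinse_label [(array([0.5539, 0.1225, 0.0692]), 0.89)]
side detergent_mid [(array([0.5778, 0.2887, 0.0659]), 0.67)]
wrist rinse_mid []
wrist rinse_label [(array([0.5534, 0.1235, 0.0673]), 0.97)]
wrist detergent_mid [(array([0.5759, 0.2923, 0.0672]), 0.58)]
```

View pics/end.png

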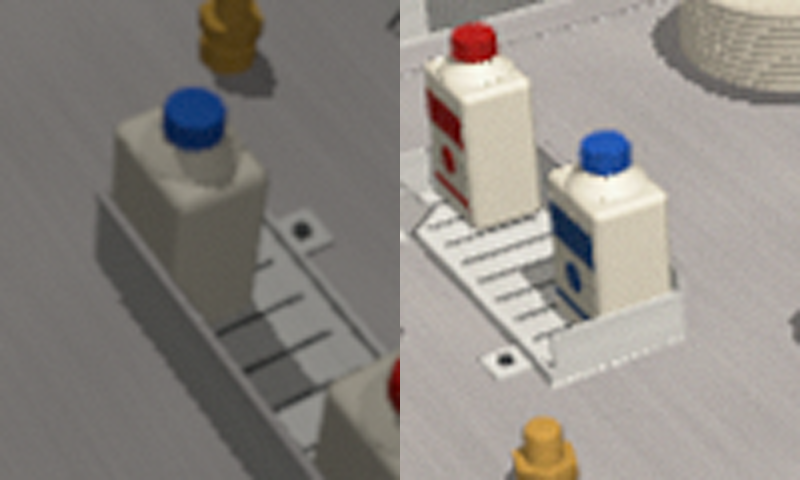

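The picture shows the bottle upright with its label to the front. It is flush with the back wall (left view, edge (100,200) to (210,320)) and the end wall (right view, around (620,310)). The detergent bottle and the fitting haven't moved.

```bash
python3 -c "
from bench import robot
print(robot.close_job())"
```

```text
the job is handed in; nothing more can be done
None
```

The rinse-aid bottle now stands upright, label to the front, fully home in the tray's right rear corner: light pushes met firm resistance from the back and end walls. The detergent bottle and fitting show no movement in the cameras, and the job is handed in.

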